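# Hang the lift-off door on the vial cabinet and shut it

### The arm

A 6-joint arm with a two-finger parallel gripper is mounted at the origin on a cart in front of the work surface, level with it; the furniture and walls round the work are solid. World frame = base frame: x ahead of the robot, y to its left, z up, the work surface at z = 0. Lengths are in m, angles in rad, forces in N, time in s.
With the tool pointing down it reaches from about 0.3 to 0.825 m from the base axis. Payload 5.4 kg.
Tool frame: the origin (TCP) lies between the finger pads; the fingertips stand 19 mm ahead of it and the grasp point (between the pads) is the TCP; z points along the fingers, y is the direction in which the jaws open and shut (so a half turn about z gives the same grasp; the last joint's range is limited). The gripper opens to 92 mm and grips with 3 to 60 N. Pads are 20 mm wide; open, the fingers measure 128 mm over their backs; the gripper's body (75 mm by 189 mm) begins 69 mm behind the grasp point.
Start: joints at [0.954, 0.158, 1.597, -0, 1.386, -0.21], TCP at [0.228, 0.528, 0.234] pointing down, gripper open.
Joint ranges: [-2.91, 2.91], [-0.94, 2.29], [0.18, 2.7], [-1.29, 4.43], [0.17, 2.64], [-3, 3]. Speed limits (rad/s): [2.57, 2.57, 3.14, 3.14, 3.14, 3.14].

### API

Orientations are given as a rotation vector (axis times angle).
In Python, from station import bot, fingers, kinematics, observe, snapshot, sign_off gives the robot as it stands. Calls block until the motion is done:
- bot.goto(position, orientation): joint-space move of the TCP to a pose.
- bot.move_linear(position, rot=None, feed=0.15, stop_force=None): straight line of the TCP; rot=None keeps the orientation; feed is the mean speed in m/s. With stop_force (N) it stops when the force on the tool has changed by that much, and returns True; else False.
- bot.set_joints(angles): joint-space move.
- fingers.release() and fingers.grab(): open the fingers fully, or close them until they stop; the grip force is fixed at half the most.
- bot.hold(seconds).
- kinematics.solve_ik(position, orientation): joint angles nearest the present ones, or None.
- observe(): the state.
- snapshot(name): name is "scene" or "top" or "wrist"; returns a dict with "image" (420x560x3 uint8, red, green, blue), "fovy" (degrees; the focal length in pixels is half the picture's height over the tangent of half this angle, whatever the lens; pixels are square), "cx", "cy" (the principal point, pixels), "camera_from_world" (4x4, takes a point from world to camera coordinates). Camera axes: x right, y up, looking along -z (the intrinsics and any distortion apply to the point x, -y, -z); pixel columns grow to the right and rows downward; lengths in m; the calibration is good to about 2 mm. A picture is of the moment at which its call begins. There is no depth.
A pose or a line that the arm cannot do raises bot.IKError and nothing moves.
- sign_off(): hands the job in, once; it reports no verdict.
The state is a dict: "t": time; "q": joint angles; "qvel": joint speeds; "joint_torque": joint torques, N m; "eef_pos": TCP position; "eef_rot": TCP orientation; "ft_force": force on the tool from outside, world axes, zero at the start; "moment": the same for the moment, N m; "gripper_width": finger opening in m.
Only numpy, scipy, OpenCV 4.12 (cv2) and the standard library are available. Lean on these libraries where they do the work, as an engineer would, in place of code of your own. Each camera call takes 0.05 s, during which the arm holds its last target.

### The job

Put the blue lift-off door back on the small white vial cabinet: take it out of its grey stand and, holding it upright and open at about right angles to the cabinet front, feel for the two brass hinge pins and lower it until both sockets are fully home. Only then swing it gently shut against its rubber stops and let go. Never force the door against the cabinet, and leave the other things on the bench where they are.

Things in the scene. Friction and masses are not known exactly. Their poses are not given: they have to be found in the camera images.
- cabinet: White open-fronted vial cabinet, fixed, in mm 70 deep (its x, front to back) x 170 wide (y, to the left for one who faces its front) x 138 high (z). Origin: centre of its underside; front face at x -35. A steel header lip (z 134 to 139, y -81.5 to 21.5) reaches 21 out over the shut door, so the door can be hung only standing open. Push with 20 N at most.
- hinge_middle (a point): Middle of the hinge plate's slots (not of the pins), in the cabinet at x -51, y 60, z 25. Two upright brass pins share one vertical axis, at this x but up to 14 mm to the left or right (cabinet y) of this point, different each time, clamped fast: look or feel. Pins 9 diameter, 12 tall, blunt; each on a collar 18 diameter, 8 high. Collar tops (sockets rest there) at cabinet z 25 and 100.
- stop (a point): Front end of the lower of two rubber door stops of 8 mm diameter on the cabinet's right jamb, in the cabinet at x -46, y -46, z 30; the other is 80 mm above it. The shut door's inner face rests on both.
- door: Blue door, amber window, 130 to 230 g. Origin on its hinge axis, level with the panel's lower edge; x to the free edge, y to the inner face, z up. Panel x 11 to 125, y -5 to 5, z 0 to 117 mm; mass centre x 64, z 58. Knob, 14 diameter, 12 out of the outer face at x 113, z 50. Fully home, the origin is 13 above the cabinet's underside. Open square, x is along cabinet -x; shut, along cabinet -y.
- socket (a point): Underside centre of the door's lower hinge socket, 12 mm above the door's origin; the upper one's is 75 mm above this. Sockets: steel, outside 19 diameter, bore 10.6, open right through, 14 tall. They come in level from the cabinet's front with the door 15 to 45 mm above its seated height, the lower one between the two collars, and then go straight down.
- stand: Grey parking stand, fixed: base 100 x 70 x 8 mm, two cheeks 90 long (along its x), 10 thick, up to z 32, with a 13.4 wide slot between them, floor at z 8. Origin: centre of its underside. The door starts upright in the slot, hinge axis 55 from the origin towards +x, free edge towards -x, top edge at z 125; pinch it there across its thickness. An analyser stands close behind.
- cotton_jar: Glass jar with cotton and a steel lid, 64 diameter x 99, origin at the centre of its underside. Leave alone.
- timer: Round white and grey timer, 64 diameter x 42, origin at the centre of its underside. Leave alone.
- stain_pink: White dropper bottle with a pink band and red cap, 36 diameter x 97, origin at the centre of its underside. Leave alone.
- specimen_cup_red: Specimen cup with a red lid, 65 diameter x 66, origin at the centre of its underside. Leave alone.
Mind the look-alikes: they are no part of the job. There is more than one size of the cabinet; the job needs the larger.

How it is judged:
By the outcome, as a careful person would: the job done as asked, in the order asked, and still so for the second after the job is handed in, with the robot touching nothing.
It also fails if it takes over 72 s, if anything falls off the work surface, if the arm or the gripper's body presses on something with over 40 N, if the wrist force passes 120 N, or if a joint passes its speed limit or range.

## Working session

There is one attempt and no reset: what is moved stays moved. The work goes in short steps, each a Python script; the robot and the scene stay as the last script left them, time stands still between calls to the robot, and variables do not carry over. Pictures are saved under pics/ and viewed, and the job is handed in when it is done.

```bash
ls; mkdir -p pics; cat > h.py <<'E'
import numpy as np, cv2
from station import bot, fingers, kinematics, observe, snapshot, sign_off
def snap(n,f):
    s=snapshot(n); cv2.imwrite(f'pics/{f}.png',s['image'][:,:,::-1]); 
    np.savez(f'pics/{f}.npz',**{k:np.array(v) for k,v in s.items()}); return s
def load(f): 
    d=np.load(f'pics/{f}.npz',allow_pickle=True); return {k:d[k] for k in d.files}
def foc(s): return s['image'].shape[0]/2/np.tan(np.radians(float(s['fovy']))/2)
E
python3 - <<'E'
from h import *
for n in ['scene','top','wrist']:
    s=snap(n,n+'0'); print(n,[ (k,v) for k,v in s.items() if k!='image'])
print(observe())
E
```

```text
pics
scene [('fovy', 54.02818577994888), ('cx', 280.2188116367612), ('cy', 211.34451994803138), ('camera_from_world', array([[ 0.29356746, -0.95593603, -0.00211073, -0.15746152],
       [ 0.55259945,  0.16790046,  0.81635977, -0.37257471],
       [-0.78003333, -0.24082305,  0.57753984, -0.98609053],
       [ 0.        ,  0.        ,  0.        ,  1.        ]]))]
top [('fovy', 52.590634913742505), ('cx', 272.9370407519201), ('cy', 207.23222914209757), ('camera_from_world', array([[ 1.51074619e-02, -9.99789298e-01,  1.38968813e-02,
        -7.72808910e-04],
       [ 9.83760465e-01,  1.73484009e-02,  1.78645964e-01,
        -5.61409604e-01],
       [-1.78849412e-01,  1.09723153e-02,  9.83815275e-01,
        -1.58260098e+00],
       [ 0.00000000e+00,  0.00000000e+00,  0.00000000e+00,
         1.00000000e+00]]))]
wrist [('fovy', 71.48525068929877), ('cx', 278.9127278743375), ('cy', 211.61103305399809), ('camera_from_world', array([[ 0.3965288 ,  0.91802119, -0.00141623, -0.57468779],
       [-0.88681027,  0.38264784, -0.25912965,  0.0278466 ],
       [-0.23734459,  0.10400829,  0.96584151, -0.39031432],
       [ 0.        ,  0.        ,  0.        ,  1.        ]]))]
{'t': 0.15, 'q': array([ 9.53899445e-01,  1.58923438e-01,  1.59792344e+00, -2.61529474e-05,
        1.38622219e+00, -2.10112510e-01]), 'qvel': array([ 0.00052103, -0.00218059, -0.00194719, -0.00023497,  0.00051632,
       -0.00075034]), 'joint_torque': array([ 6.09256585e-04, -3.85918808e+01, -3.22432923e+01,  7.00675207e-02,
        3.52147117e-02, -7.44784757e-05]), 'eef_pos': array([0.22726449, 0.52768049, 0.23284411]), 'eef_rot': array([-6.34456299e-01, -3.07627790e+00,  2.13951756e-03]), 'ft_force': array([-0.43265867,  0.54521596, -0.36663254]), 'moment': array([0.00380267, 0.02443194, 0.00723578]), 'gripper_width': 0.09217067480415846}
```

View pics/scene0.png

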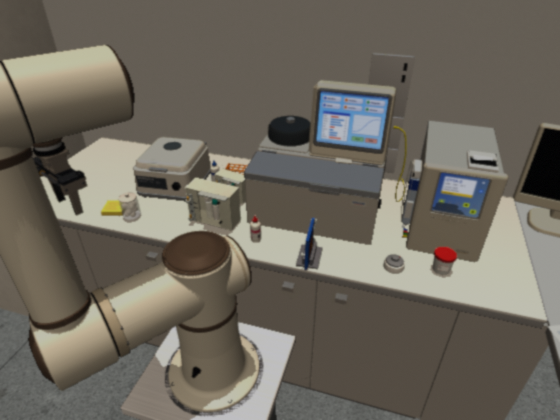

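View pics/top0.png

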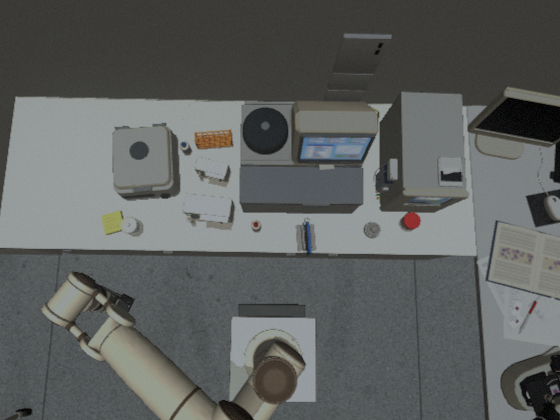

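View pics/wrist0.png

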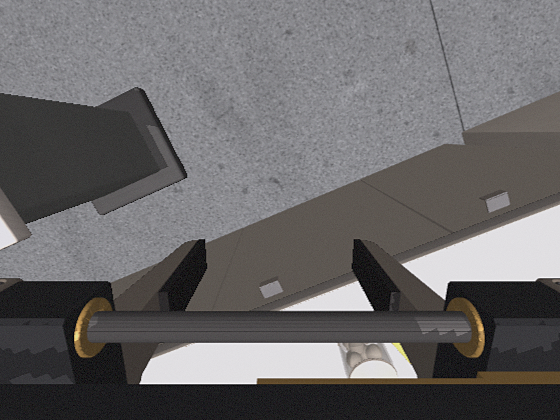

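The scene shows the big cabinet at about (213,203), a smaller one behind it at (230,185), and the door in its stand at (310,245). In the top view these are at (208,207), (212,168) and (307,237). I'll enlarge each to confirm.

```bash
python3 - <<'E'
from h import *
s=load('scene0')['image'][:,:,::-1]; t=load('top0')['image'][:,:,::-1]
a=cv2.resize(s[165:240,170:270],(800,600),interpolation=cv2.INTER_CUBIC); cv2.imwrite('pics/c1.png',a)
b=cv2.resize(t[150:240,170:250],(533,600),interpolation=cv2.INTER_CUBIC); cv2.imwrite('pics/c2.png',b)
c=cv2.resize(s[210:275,280:340],(400,433),interpolation=cv2.INTER_CUBIC)
d=cv2.resize(t[210:260,285:331],(398,433),interpolation=cv2.INTER_CUBIC); cv2.imwrite('pics/c3.png',np.hstack([c,d]))
E
```

```text
(no output)
```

View pics/c1.png

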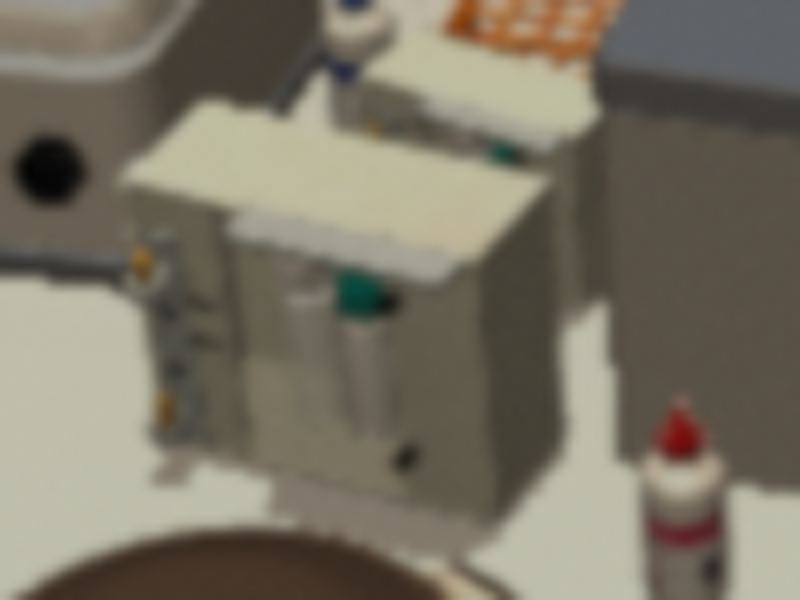

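View pics/c2.png

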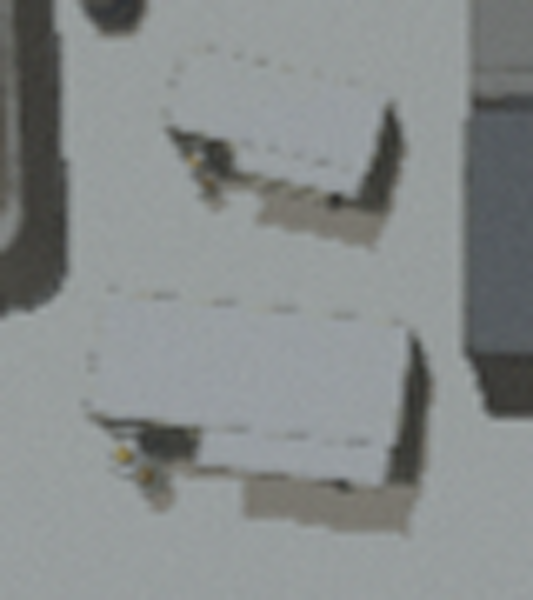

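View pics/c3.png

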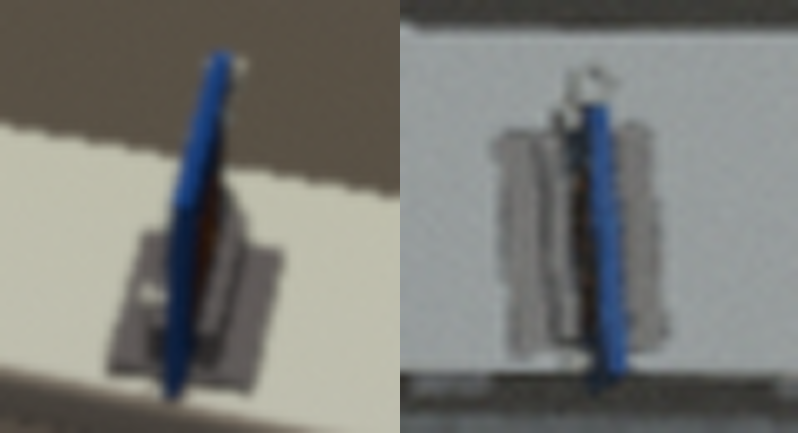

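In the crops, the large cabinet spans about 47 px across its top, with brass pins at (188,218) and (192,221) in the top view. The small look-alike spans about 33 px, so the front one is the job's cabinet. The door's hinge barrel is at the far (+x) end. Next I'll get rough positions.

```bash
cat >> h.py <<'E'
def ray(s,u,v):
    f=foc(s); T=s['camera_from_world']; R=T[:3,:3]; o=-R.T@T[:3,3]
    d=R.T@np.array([(u-float(s['cx']))/f,-(v-float(s['cy']))/f,-1]); return o,d/np.linalg.norm(d)
def onz(s,u,v,z):
    o,d=ray(s,u,v); return o+d*(z-o[2])/d[2]
def proj(s,p):
    c=s['camera_from_world'][:3,:3]@np.array(p)+s['camera_from_world'][:3,3]; f=foc(s)
    return np.array([float(s['cx'])+f*c[0]/-c[2], float(s['cy'])-f*c[1]/-c[2]])
def tri(obs):
    A=np.zeros((3,3));b=np.zeros(3)
    for s,u,v in obs:
        o,d=ray(s,u,v); P=np.eye(3)-np.outer(d,d); A+=P; b+=P@o
    p=np.linalg.solve(A,b)
    return p,[np.linalg.norm(proj(s,p)-[u,v]) for s,u,v in obs]
E
python3 - <<'E'
from h import *
np.set_printoptions(precision=4,suppress=True)
t=load('top0'); s=load('scene0'); w=load('wrist0')
for n,u,v,z in [('BL',185.8,193.5,.138),('BR',231.2,198.3,.138),('FL',183.8,211.8,.138),('pinU',188.3,218.3,.112),('pinL',191.8,221.3,.037),('doorH',308,222.1,.125),('doorF',310.1,253.4,.125)]:
    print(n,onz(t,u,v,z))
# scene corners c1 scale 8
for n,u,v,z in [('BL',195.6,177.6,.138),('BR',239,187.8,.138),('FR',229,198,.138),('FL',185.5,187.5,.138),('pinU',187.8,198,.106),('doorH',280+220/6.67,210+52/6.67,.125),('doorF',280+185/6.67,210+203/6.67,.125)]:
    print(n,onz(s,u,v,z))
T=w['camera_from_world'];o=observe()
from scipy.spatial.transform import Rotation as R
Rt=R.from_rotvec(o['eef_rot']).as_matrix(); print('tool R',Rt); c=-T[:3,:3].T@T[:3,3]
print('cam in tool',Rt.T@(c-o['eef_pos'])); print('cam axes in tool',Rt.T@T[:3,:3].T)
E
```

```text
BL [0.5907 0.3277 0.138 ]
BR [0.5758 0.1619 0.138 ]
FL [0.523  0.3314 0.138 ]
pinU [0.5034 0.3189 0.112 ]
pinL [0.5034 0.3191 0.037 ]
doorH [ 0.495  -0.1194  0.125 ]
doorF [ 0.3814 -0.127   0.125 ]
BL [0.5854 0.3245 0.138 ]
BR [0.5669 0.1541 0.138 ]
FR [0.4994 0.162  0.138 ]
FL [0.5163 0.3274 0.138 ]
pinU [0.5031 0.3166 0.106 ]
doorH [ 0.4901 -0.1199  0.125 ]
doorF [ 0.3788 -0.131   0.125 ]
tool R [[-0.9184  0.3957 -0.0008]
 [ 0.3957  0.9184 -0.0012]
 [ 0.0003 -0.0014 -1.    ]]
cam in tool [ 0.0737  0.0005 -0.1505]
cam axes in tool [[-0.001   0.9658  0.2594]
 [ 1.      0.0009  0.0002]
 [-0.      0.2594 -0.9658]]
```

The top and scene views agree to within 5 mm. The cabinet's yaw is about -5.5°, the pins are near (0.503, 0.318), and the door runs from (0.49,-0.12) to (0.38,-0.13), which gives the expected 114 mm length. Now close-up wrist views of the pins.

```bash
cat >> h.py <<'E'
from scipy.spatial.transform import Rotation as Rot
def toolrot(a):
    X=np.array([np.cos(a),np.sin(a),0]);Z=np.array([0,0,-1.]);return Rot.from_matrix(np.c_[X,np.cross(Z,X),Z]).as_rotvec()
E
python3 - <<'E'
from h import *
np.set_printoptions(precision=4,suppress=True)
a=np.pi-np.radians(5.4); r=toolrot(a)
for i,p in enumerate([[.545,.345,.23],[.545,.285,.23]]):
    if i==0: bot.goto(p,r)
    else: bot.move_linear(p,feed=.2)
    snap('wrist',f'cab{i}')
o=observe();print(o['t'],o['eef_pos'],o['q'])
E
```

```text
2.075 [0.5448 0.2861 0.2302] [ 0.2871  0.2634  1.4819  0.0008  1.3958 -1.1901]
```

View pics/cab0.png

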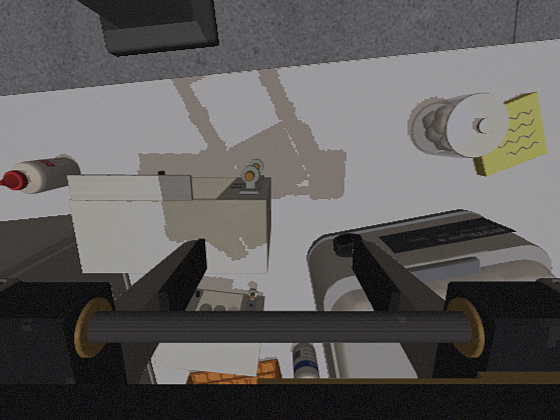

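View pics/cab1.png

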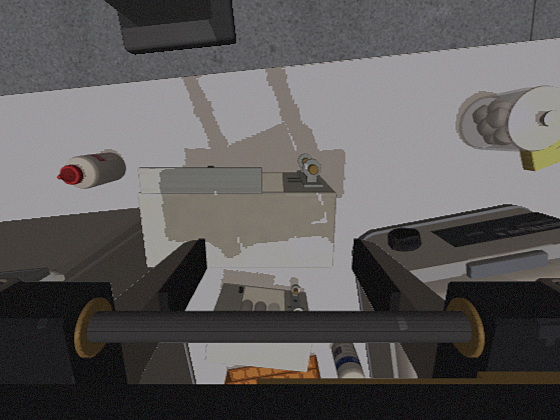

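cab0 shows the upper pin at about (251,173), and cab1 shows it at (313,171). The cabinet's top corners are visible in both, with the lip to the left of the pins. I'll measure these and look at crops.

```bash
python3 - <<'E'
from h import *
L=[]
for f,(x0,y0) in [('cab0',(230,145)),('cab1',(280,145))]:
    im=load(f)['image'][y0:y0+55,x0:x0+55]
    hsv=cv2.cvtColor(im,cv2.COLOR_RGB2HSV)
    m=cv2.inRange(hsv,(12,90,70),(32,255,255))
    n,l,st,c=cv2.connectedComponentsWithStats(m)
    for i in range(1,n):
        if st[i,4]>4: print(f,c[i]+[x0,y0],st[i])
    L.append(cv2.resize(im[:,:,::-1],(400,400),interpolation=cv2.INTER_CUBIC))
cv2.imwrite('pics/c4.png',np.hstack(L))
im=load('cab1')['image'][150:275,125:345,::-1]; cv2.imwrite('pics/c5.png',cv2.resize(im,(792,450),interpolation=cv2.INTER_CUBIC))
E
```

```text
cab0 [255.73333333 165.4       ] [23 19  6  5 15]
cab0 [248.74193548 176.24193548] [15 27  9  9 62]
cab1 [304.2 160.4] [22 14  6  4 15]
cab1 [313.08196721 169.37704918] [29 20  9  9 61]
```

View pics/c4.png

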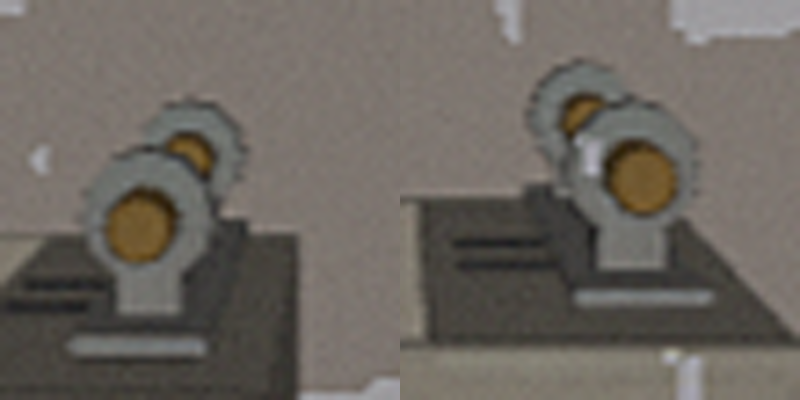

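View pics/c5.png

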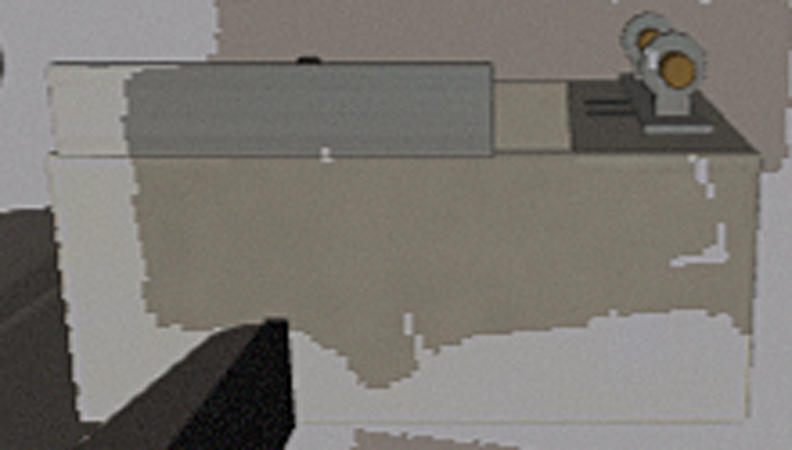

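```bash
python3 - <<'E'
from h import *
np.set_printoptions(precision=4,suppress=True)
A=load('cab0');B=load('cab1')
print(tri([(A,248.74,176.24),(B,313.08,169.38)]), onz(A,248.74,176.24,.112),onz(B,313.08,169.38,.112))
FL=onz(B,125+757/3.6,150+153.5/3.6,.138);FR=onz(B,125+50/3.6,150+154.5/3.6,.138);BL=onz(B,125+749/3.6,150+422/3.6,.138)
LL=onz(B,125+491/3.6,150+63.5/3.6,.139);LR=onz(B,125+47/3.6,150+63/3.6,.139)
print(FL,FR,BL,LL,LR)
for u,v in [(FL,FR),(LL,LR)]:
    d=u-v; print(np.linalg.norm(d),np.degrees(np.arctan2(-d[0],d[1])))
# cab frame prediction
d=(FL-FR);yaw=np.arctan2(-d[0],d[1]);ex=np.array([np.cos(yaw),np.sin(yaw),0]);ey=np.array([-np.sin(yaw),np.cos(yaw),0])
C=(FL+FR)/2+ex*.035
p=tri([(A,248.74,176.24),(B,313.08,169.38)])[0]-C; print('pin in cab',p@ex,p@ey, 'C',C,np.degrees(yaw))
E
```

```text
(array([0.507, 0.322, 0.11 ]), [np.float64(0.025585813793515565), np.float64(0.025714595028628166)]) [0.5067 0.3222 0.112 ] [0.5067 0.3218 0.112 ]
[0.5247 0.3365 0.138 ] [0.5091 0.1708 0.138 ] [0.5935 0.3313 0.138 ] [0.4977 0.2765 0.139 ] [0.4879 0.1753 0.139 ]
0.1663562088739328 -5.406198895433227
0.1016710208785587 -5.546064443906644
pin in cab -0.051299697779744406 0.0670904668854943 C [0.5517 0.2504 0.138 ] -5.406198895433227
```

The pin axis is at (0.507, 0.322). That puts it at cabinet x -51.3 (expected -51) and y +67 (allowed 46 to 74), with cabinet yaw -5.4°. Next is the door, viewed from above the grasp point so the arm stays clear of the analyser.

```bash
python3 - <<'E'
from h import *
np.set_printoptions(precision=4,suppress=True)
a=np.pi+np.radians(4.5); r=toolrot(a)
s=load('scene0')
b=onz(s,373,237,0);print('analyser bottom corner',b,[proj(s,b+[0,0,h]) for h in (.1,.15,.2)])
bot.move_linear([.50,.2,.26],feed=.3)
bot.goto([.455,-.112,.24],r); snap('wrist','door0')
bot.move_linear([.455,-.142,.24],feed=.2); snap('wrist','door1')
o=observe();print(o['t'],o['eef_pos'],o['q'])
E
```

```text
analyser bottom corner [ 0.6102 -0.3046  0.    ] [array([376.9606, 212.8496]), array([379.0727, 199.971 ]), array([381.2805, 186.5082])]
4.1583 [ 0.4552 -0.1413  0.24  ] [-0.5556 -0.1068  1.8548  0.0005  1.394  -2.2054]
```

View pics/door0.png

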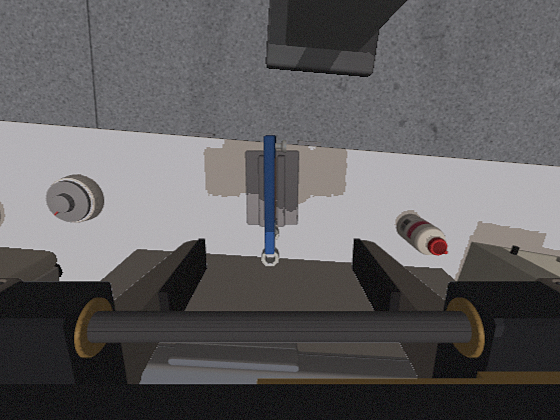

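View pics/door1.png

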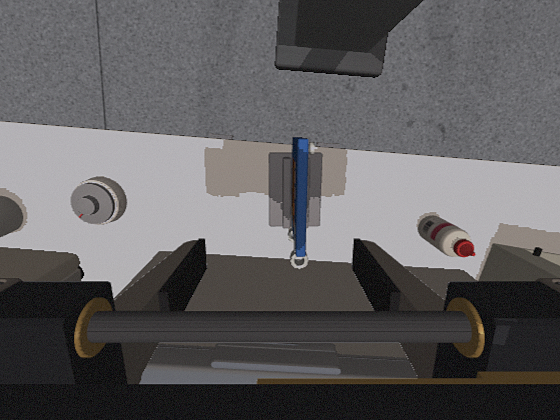

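The door's socket ring is at (270,257) in door0 and (299,260) in door1. The blue top edge runs towards (270,137) and (299,139). The knob is on the image right (+y), which is the side it needs to be on for hanging. Now precise measurement.

```bash
python3 - <<'E'
from h import *
L=[]
for f,(x0,y0) in [('door0',(250,125)),('door1',(280,125))]:
    im=load(f)['image'][y0:y0+150,x0:x0+50]
    L.append(cv2.resize(im[110:150][:,:,::-1],(400,320),interpolation=cv2.INTER_CUBIC))
    hsv=cv2.cvtColor(im,cv2.COLOR_RGB2HSV)
    m=cv2.inRange(hsv,(100,150,90),(125,255,255))
    ys=np.arange(150)
    for y in range(5,150,12):
        xs=np.where(m[y])[0]; 
        if len(xs): print(f,y+y0,xs.min()+x0,xs.max()+x0, hsv[y,xs[len(xs)//2]])
    yy=np.where(m.any(1))[0];print(yy.min()+y0,yy.max()+y0)
cv2.imwrite('pics/c6.png',np.hstack(L))
L=[cv2.resize(load(f)['image'][125:175,x0:x0+50,::-1],(400,400),interpolation=cv2.INTER_CUBIC) for f,x0 in [('door0',250),('door1',280)]]
cv2.imwrite('pics/c7.png',np.hstack(L))
E
```

```text
door0 142 265 273 [110 151 103]
door0 154 265 273 [108 179  97]
door0 166 265 273 [107 173  99]
door0 178 265 273 [107 176  97]
door0 190 265 273 [110 156 100]
door0 202 265 273 [107 167  99]
door0 214 266 273 [108 167  98]
door0 226 266 272 [108 172  92]
door0 238 265 273 [110 159 136]
door0 250 265 273 [108 168 140]
136 253
door1 142 298 307 [108 165 151]
door1 154 299 306 [108 166 100]
door1 166 298 306 [108 166 100]
door1 178 298 306 [108 169  98]
door1 190 298 304 [108 166 100]
door1 202 298 305 [110 161 100]
door1 214 298 305 [108 154  98]
door1 226 297 304 [107 169  92]
door1 238 297 303 [108 165  93]
door1 250 296 304 [109 161 138]
139 255
```

View pics/c6.png

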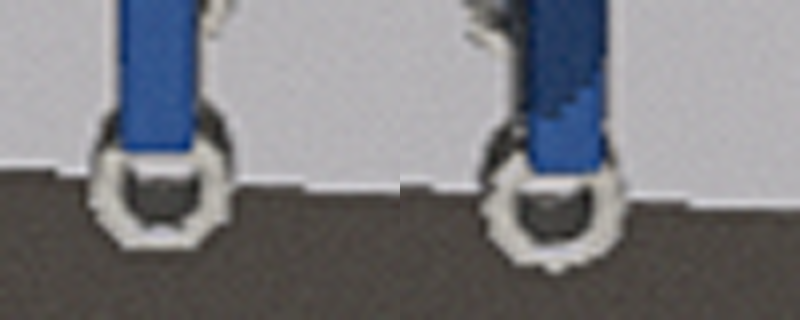

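View pics/c7.png

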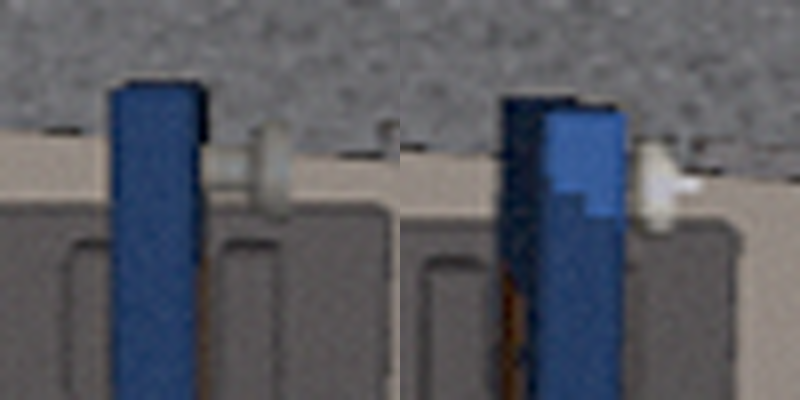

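```bash
python3 - <<'E'
from h import *
np.set_printoptions(precision=4,suppress=True)
A=load('door0');B=load('door1')
H=tri([(A,269.25,253.5),(B,300.4,256.0)]);F=tri([(A,269.25,135.3),(B,302.5,138.6)]);S=tri([(A,269.7,256.9),(B,298.6,259.1)])
print(H,F,S)
for n,(a,b),z in [('H',((269.25,253.5),(300.4,256.0)),.125),('F',((269.25,135.3),(302.5,138.6)),.125),('S',((269.7,256.9),(298.6,259.1)),.109)]:
    print(n,onz(A,*a,z),onz(B,*b,z))
h=(onz(A,269.25,253.5,.125)+onz(B,300.4,256,.125))/2;f=(onz(A,269.25,135.3,.125)+onz(B,302.5,138.6,.125))/2
d=f-h;print(np.linalg.norm(d),np.degrees(np.arctan2(d[1],d[0]))%360,'axis from edge',h-d/np.linalg.norm(d)*.011)
E
```

```text
(array([ 0.4967, -0.1164,  0.1249]), [np.float64(0.07607926924446413), np.float64(0.07586210620955068)]) (array([ 0.3851, -0.1246,  0.1152]), [np.float64(0.20724133939861636), np.float64(0.20660627968152298)]) (array([ 0.5091, -0.1157,  0.1048]), [np.float64(0.016876995857855546), np.float64(0.016832355107853074)])
H [ 0.4966 -0.1164  0.125 ] [ 0.4968 -0.1165  0.125 ]
F [ 0.3848 -0.1243  0.125 ] [ 0.3852 -0.1254  0.125 ]
S [ 0.5073 -0.1157  0.109 ] [ 0.5073 -0.1162  0.109 ]
0.11201583576301836 184.29854230785804 axis from edge [ 0.5077 -0.1156  0.125 ]
```

The door's hinge axis is at (0.5075,-0.1158) with heading 184.3°. The ring measurement and the edge measurement agree to 0.5 mm. I'll grasp with the tool turned by half a turn, so the wrist camera looks down on the sockets while I'm hanging the door.

```bash
python3 - <<'E'
from h import *
np.set_printoptions(precision=4,suppress=True)
a=np.radians(184.25); X=np.array([np.cos(a),np.sin(a)]); r=toolrot(a-np.pi)
g=np.array([.5075,-.1158])+.064*X; print(g)
bot.goto([*g,.22],r)
print(bot.move_linear([*g,.110],feed=.12,stop_force=10))
o=observe();print(o['t'],o['eef_pos'],o['ft_force'],o['q'])
snap('wrist','pre')
f0=o['ft_force']
fingers.grab(); o=observe();print(o['t'],o['eef_pos'],o['ft_force'],o['gripper_width'])
bot.move_linear([*g,.25],feed=.12)
bot.hold(.2)
o=observe();print(o['t'],o['eef_pos'],o['ft_force']-f0,o['gripper_width'])
snap('wrist','held')
E
```

```text
[ 0.4437 -0.1205]
False
7.9 [ 0.4443 -0.1209  0.1108] [0.4735 0.4956 0.0562] [-0.5291 -0.0049  2.0282 -0.      1.1168  0.9675]
9.1583 [ 0.4437 -0.1206  0.11  ] [-0.0825 -0.4976 -0.6962] 0.009936172194240547
10.675 [ 0.4434 -0.1204  0.2494] [-0.8226 -1.083  -2.7486] 0.009665130678377007
```

View pics/held.png

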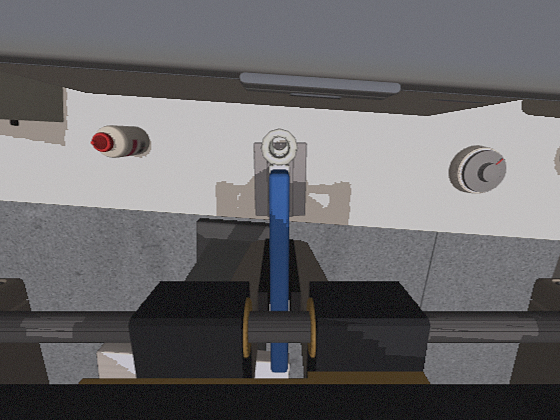

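The door is held (width 9.7 mm, about 0.2 kg lifted) and hangs upright. The upper ring is at (280,147), with the lower ring seen through it. I'll carry it high to a spot in front of the cabinet and look at the pins with the same camera.

```bash
python3 - <<'E'
from h import *
np.set_printoptions(precision=4,suppress=True)
yaw=np.radians(-5.43); ex=np.array([np.cos(yaw),np.sin(yaw)]); r=toolrot(yaw)
pin=np.array([.507,.322])
pre=pin-ex*(.064+.075)
print(pre)
bot.move_linear([.36,.05,.25],rot=r,feed=.3)
bot.move_linear([*pre,.25],feed=.3)
bot.move_linear([*pre,.147],feed=.2)
bot.hold(.2)
snap('wrist','ap0')
o=observe();print(o['t'],o['eef_pos'],o['eef_rot'],r,o['ft_force'],o['gripper_width'],o['q'])
E
```

```text
[0.3686 0.3352]
13.525 [0.3695 0.3356 0.1484] [-3.1367  0.1488 -0.0036] [ 3.1381 -0.1488  0.    ] [ 0.6189 -0.0298 -2.2918] 0.009731326154745007 [ 0.4948  0.0437  1.8963 -0.      1.1989  2.1604]
```

View pics/ap0.png

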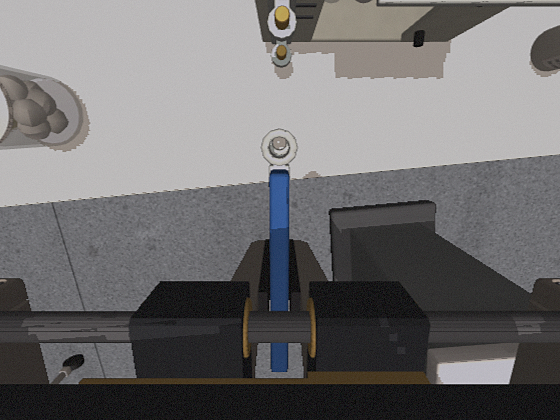

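The ring is at (279,147), the upper pin at (283,17) and the lower pin at (282,51), so they're nearly in line already. Now to measure them.

```bash
cat > meas.py <<'E'
from h import *
def brass(s,x0,y0,x1,y1,vis=True):
    im=s['image'][y0:y1,x0:x1]; hsv=cv2.cvtColor(im,cv2.COLOR_RGB2HSV)
    m=cv2.inRange(hsv,(12,90,60),(32,255,255)); n,l,st,c=cv2.connectedComponentsWithStats(m)
    return [(c[i]+[x0,y0],st[i].tolist()) for i in range(1,n) if st[i,4]>8]
E
python3 - <<'E'
from meas import *
np.set_printoptions(precision=4,suppress=True)
s=load('ap0')
for b in brass(s,255,0,310,70): print(b)
im=s['image'][:,:,::-1]
a=cv2.resize(im[0:64,250:314],(400,400),interpolation=cv2.INTER_CUBIC); b=cv2.resize(im[120:184,248:312],(400,400),interpolation=cv2.INTER_CUBIC)
cv2.imwrite('pics/c8.png',np.hstack([a,b]))
E
```

```text
(array([281.506 ,  16.2129]), [20, 6, 14, 23, 249])
(array([280.981 ,  51.5524]), [21, 45, 11, 15, 105])
```

View pics/c8.png

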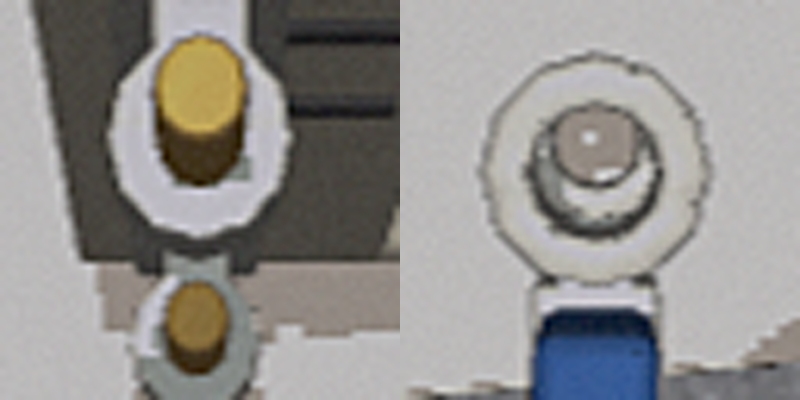

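```bash
python3 - <<'E'
from meas import *
np.set_printoptions(precision=4,suppress=True)
s=load('ap0'); z=.1484; yaw=np.radians(-5.43); ex=np.array([np.cos(yaw),np.sin(yaw),0]);ey=np.array([-np.sin(yaw),np.cos(yaw),0])
P=onz(s,281.7,12.9,.112);PL=onz(s,281.0,49.9,.037);R=onz(s,278.6,146.4,z-.001);RL=onz(s,278.9,142.9,z-.09)
T=np.array([.3695,.3356,0])
for n,p in zip('P PL R RL'.split(),(P,PL,R,RL)): print(n,p,'in tool',(p-T)@ex,(p-T)@ey)
print('upper move',(P-R)@ex,(P-R)@ey,'lower',(PL-RL)@ex,(PL-RL)@ey)
print(s['camera_from_world'])
E
```

```text
P [0.5071 0.3218 0.112 ] in tool 0.1382437559503436 -0.0007037206149098266
PL [0.5071 0.3219 0.037 ] in tool 0.13825309111726528 -0.0006637273758449778
R [0.4356 0.3303 0.1474] in tool 0.06626285775327992 0.001024533091908785
RL [0.4347 0.3305 0.0584] in tool 0.06539513466140451 0.0010712852011168703
upper move 0.07198089819706369 -0.0017282537068186116 lower 0.07285795645586075 -0.001735012576961848
[[-0.0957 -0.9954 -0.0022  0.3707]
 [ 0.9619 -0.0919 -0.2576 -0.3174]
 [ 0.2562 -0.0268  0.9663 -0.3938]
 [ 0.      0.      0.      1.    ]]
```

The upper and lower pairs agree: I need to move 72.4 mm in and -1.7 mm sideways. I'll move in level with a force guard and look again.

```bash
python3 - <<'E'
from meas import *
np.set_printoptions(precision=4,suppress=True)
yaw=np.radians(-5.43); ex=np.array([np.cos(yaw),np.sin(yaw),0]);ey=np.array([-np.sin(yaw),np.cos(yaw),0])
o=observe();print(o['eef_pos']);f0=o['ft_force']
t=np.array([.3695,.3356,.147])+.0722*ex-.0017*ey
print(t,bot.move_linear(t,rot=toolrot(yaw),feed=.06,stop_force=6)); bot.hold(.3)
o=observe();print(o['t'],o['eef_pos'],o['ft_force']-f0)
s=snap('wrist','ap1')
cv2.imwrite('pics/c9.png',cv2.resize(s['image'][110:190,240:320,::-1],(600,600),interpolation=cv2.INTER_CUBIC))
E
```

```text
[0.3695 0.3356 0.1484]
[0.4412 0.3271 0.147 ] False
15.1917 [0.4411 0.3271 0.1471] [-0.2674  0.4691  1.2214]
```

View pics/c9.png

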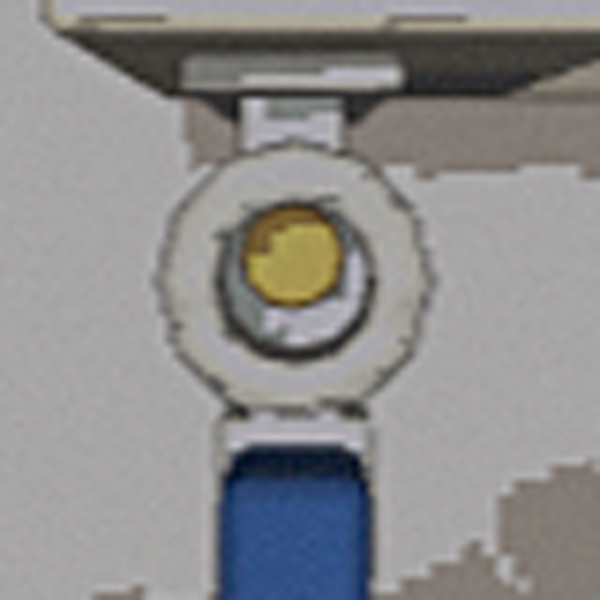

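The brass pin shows through the bore, at (278.7,143.4) against the bore centre at (279.0,147.1). I'll compute the remaining offset allowing for the height difference.

```bash
python3 - <<'E'
from meas import *
np.set_printoptions(precision=4,suppress=True)
yaw=np.radians(-5.43); ex=np.array([np.cos(yaw),np.sin(yaw),0]);ey=np.array([-np.sin(yaw),np.cos(yaw),0])
s=load('ap1');o=observe();z=o['eef_pos'][2]
P=onz(s,278.7,143.4,.112);R=onz(s,279.0,147.1,z-.001);d=P-R
print(P,R,d@ex,d@ey)
t=o['eef_pos'].copy(); c=ex*(d@ex)+ey*(d@ey)
if np.linalg.norm(c[:2])<.003:
    t=np.array([.4412,.3271,.147])+c*[1,1,0]
    bot.move_linear(t,feed=.03)
f0=observe()['ft_force']
hit=bot.move_linear([t[0],t[1],.113],feed=.03,stop_force=5)
bot.hold(.1)
o=observe();print(hit,o['t'],t,o['eef_pos'],o['ft_force']-f0,o['moment'])
s=snap('wrist','low1')
cv2.imwrite('pics/c10.png',cv2.resize(s['image'][110:190,240:320,::-1],(600,600),interpolation=cv2.INTER_CUBIC))
E
```

```text
[0.5073 0.3218 0.112 ] [0.5066 0.3217 0.146 ] 0.0006869779931467107 0.00018849227642984612
True 16.5833 [0.4419 0.3272 0.147 ] [0.4416 0.3271 0.1147] [-0.5901 -0.8572  8.2874] [-0.0189  0.0183  0.0091]
```

View pics/c10.png

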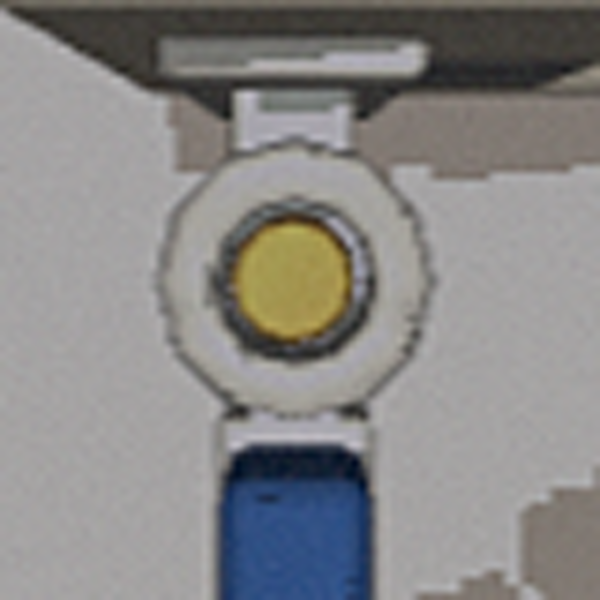

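With the pin centred in the bore, the door stopped on an 8 N contact at TCP z 0.1147 against a predicted seated 0.115. Side forces are under 1 N. I'll release, back off upward and check.

```bash
python3 - <<'E'
from meas import *
np.set_printoptions(precision=4,suppress=True)
o=observe();p=o['eef_pos']
bot.move_linear([.4416,.3271,.1147],feed=.02); print(observe()['ft_force'])
fingers.release(); print(observe()['t'],observe()['ft_force'])
bot.move_linear([.4416,.3271,.20],feed=.15); bot.hold(.1)
o=observe();print(o['t'],o['eef_pos'],o['ft_force'])
s=snap('wrist','rel'); snap('top','rel_top')
t=load('top0'); print('jar',onz(t,131,226,.05))
E
```

```text
[0.4105 0.6523 2.6568]
18.1417 [ 0.1942 -0.6596 -0.314 ]
18.9583 [0.4407 0.3266 0.1983] [ 0.3276 -0.1402 -0.4574]
jar [0.4796 0.546  0.05  ]
```

View pics/rel.png

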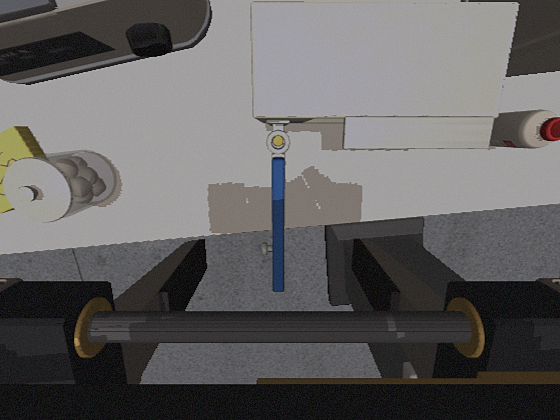

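The door hangs on its own, open square, with the pin through the ring at (278,142) and the knob at (265,249) on the outer side. Now I'll close the fingers, go round to the knob side, and touch it gently.

```bash
cat > swing.py <<'E'
from h import *
hinge=np.array([.507,.322])
def pose(thdeg,rx,out,z=.079):
    t=np.radians(thdeg); X=np.array([np.cos(t),np.sin(t)]); O=np.array([np.sin(t),-np.cos(t)])  # outer=theta-90
    return [*(hinge+rx*X+out*O),z], toolrot(t+np.pi/2)
E
python3 - <<'E'
from swing import *
np.set_printoptions(precision=4,suppress=True)
p,r=pose(174.57,.113,.050)
fingers.grab()
bot.goto([p[0],p[1],.20],r)
print(p,bot.move_linear(p,feed=.2,stop_force=8)); bot.hold(.1)
f0=observe()['ft_force']
p,r=pose(174.57,.113,.022)
h=bot.move_linear(p,rot=r,feed=.03,stop_force=1.5)
o=observe();print(h,o['t'],o['eef_pos'],o['ft_force']-f0,o['q'])
print('out=',(o['eef_pos'][:2]-hinge)@np.array([np.sin(np.radians(174.57)),-np.cos(np.radians(174.57))]))
snap('wrist','touch'); snap('scene','touch_s')
E
```

```text
[np.float64(0.39923856026639215), np.float64(0.3824687696793973), 0.079] False
False 26.15 [0.3967 0.3547 0.079 ] [ 0.9051  0.8821 -0.4085] [ 0.5023  0.226   1.8472  0.      1.0682 -2.5446]
out= 0.022104257805919077
```

View pics/touch.png

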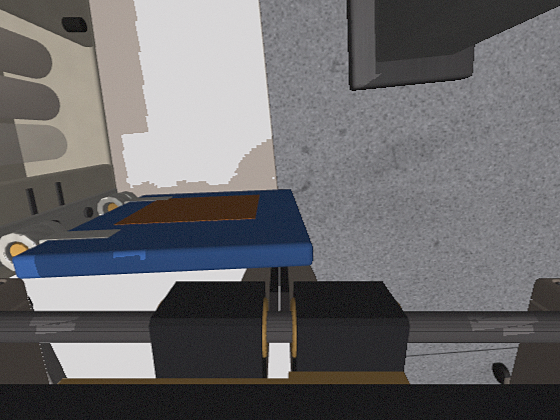

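The touch is within force noise, but this wrist heading would run joint 6 out of range during the swing. I'll back off and take the half-turned heading (joint 6 about 0.6 down to -1).

```bash
sed -i 's|toolrot(t+np.pi/2)|toolrot(t-np.pi/2)|' swing.py; python3 - <<'E'
from swing import *
np.set_printoptions(precision=4,suppress=True)
r0=toolrot(np.radians(174.57+90))
p,_=pose(174.57,.113,.050)
bot.move_linear(p,feed=.15); bot.move_linear([p[0],p[1],.17],feed=.25)
p2,r=pose(174.57,.113,.050,.17)
q=observe()['q'].copy(); q[5]+=np.pi; bot.set_joints(q)
print(bot.move_linear(p,rot=r,feed=.2,stop_force=8)); bot.hold(.1)
o=observe();print(o['t'],o['eef_pos'],o['q'])
q0=o['q']
for th in (200,230,264.57): print(kinematics.solve_ik(*pose(th,.113,.022)))
s=snap('wrist','side')
E
```

```text
False
30.4583 [0.4006 0.3833 0.081 ] [0.5454 0.273  1.7854 0.     1.0795 0.6401]
[ 0.4145  0.142   1.9451 -0.      1.0545  0.0654]
[ 0.2897  0.1156  1.9746  0.      1.0515 -0.5829]
[ 0.1866  0.1961  1.8828 -0.      1.0627 -1.2894]
```

View pics/side.png

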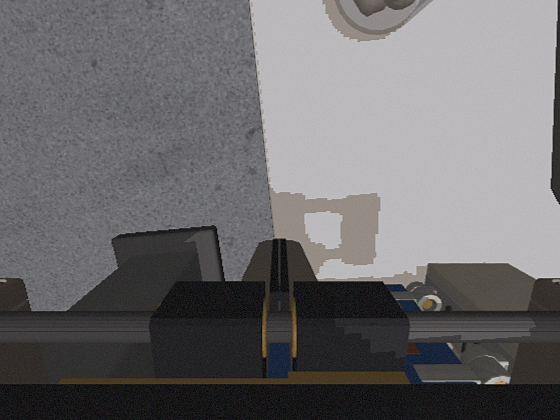

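Now the slow swing to about 6° short of shut, with a force guard on every segment.

```bash
python3 - <<'E'
from swing import *
np.set_printoptions(precision=3,suppress=True)
for th in [174.57]+list(np.arange(183,250,9))+[252,258]:
    p,r=pose(th,.113,.024)
    h=bot.move_linear(p,rot=r,feed=.045,stop_force=5)
    o=observe(); print(round(th),h,round(o['t'],2),o['eef_pos'],o['ft_force'])
    if h: break
snap('wrist','sw'); snap('top','sw_top'); snap('scene','sw_scene')
im=np.hstack([cv2.resize(load('sw_top')['image'][180:250,170:250,::-1],(400,350),interpolation=cv2.INTER_CUBIC),cv2.resize(load('sw_scene')['image'][165:235,170:250,::-1],(400,350),interpolation=cv2.INTER_CUBIC)])
cv2.imwrite('pics/c11.png',im)
E
```

```text
175 False 31.23 [0.397 0.357 0.079] [-0.615 -0.174  0.98 ]
183 False 31.76 [0.393 0.34  0.079] [ 0.62  -0.269 -0.293]
192 False 32.31 [0.392 0.322 0.079] [-0.224  1.767  0.214]
201 False 32.86 [0.393 0.304 0.079] [-0.143  0.873  0.363]
210 False 33.41 [0.397 0.287 0.079] [-0.224 -0.171 -0.647]
219 False 33.96 [0.404 0.27  0.079] [ 0.391 -0.616 -0.723]
228 False 34.51 [0.413 0.254 0.079] [-1.046  0.1    0.895]
237 False 35.06 [0.425 0.241 0.079] [0.226 0.039 1.087]
246 False 35.61 [0.439 0.229 0.079] [ 0.709  0.752 -0.775]
252 False 36.02 [0.449 0.222 0.079] [-0.394  0.665 -0.008]
258 False 36.44 [0.46  0.217 0.079] [-1.106  0.663 -0.175]
```

View pics/c11.png

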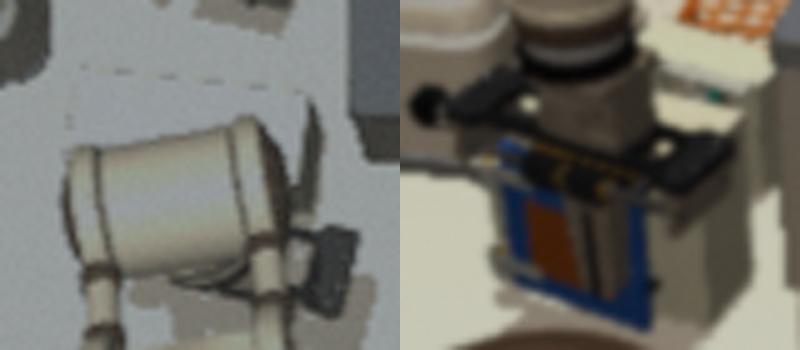

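View pics/sw.png

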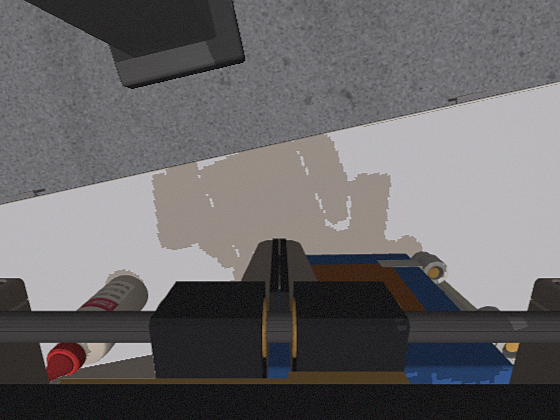

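The door is following and nearly shut, and the force stayed below 2 N. Now the final gentle press until light contact, keeping clear of the lip.

```bash
python3 - <<'E'
from swing import *
np.set_printoptions(precision=4,suppress=True)
n=np.radians(264.57);O=np.array([np.sin(n),-np.cos(n)])
s=load('sw_scene'); o=observe()
print('finger tip px',proj(s,o['eef_pos']-[0,0,.019]))
for th in (250,254,258,262):
    t=np.radians(th);X=np.array([np.cos(t),np.sin(t)]);Ot=np.array([np.sin(t),-np.cos(t)])
    print(th,'knob px',proj(s,[*(hinge+.113*X+.017*Ot),.063]),'free bottom',proj(s,[*(hinge+.125*X+.005*Ot),.013]))
p,r=pose(264.57,.113,.033)
h=bot.move_linear(p,rot=r,feed=.03,stop_force=3.5); bot.hold(.2)
o=observe();print(h,o['t'],(o['eef_pos'][:2]-hinge)@O,o['ft_force'])
if not h:
    p,r=pose(264.57,.113,.021)
    h=bot.move_linear(p,rot=r,feed=.015,stop_force=2.5)
    o=observe();print(h,o['t'],(o['eef_pos'][:2]-hinge)@O,o['ft_force'])
s=snap('scene','shut1')
cv2.imwrite('pics/c12.png',cv2.resize(s['image'][165:235,170:250,::-1],(680,595),interpolation=cv2.INTER_CUBIC))
E
```

```text
finger tip px [210.7522 221.4076]
250 knob px [208.33   221.6573] free bottom [214.949  233.1425]
254 knob px [210.2446 220.6094] free bottom [216.7818 231.8655]
258 knob px [212.0355 219.5026] free bottom [218.4661 230.5351]
262 knob px [213.6944 218.3438] free bottom [219.9946 229.1592]
False 37.1167 0.033159521191086595 [-0.6076 -0.3206 -0.067 ]
True 37.65 0.026898096946833865 [ 1.0236  0.016  -0.5536]
```

View pics/c12.png

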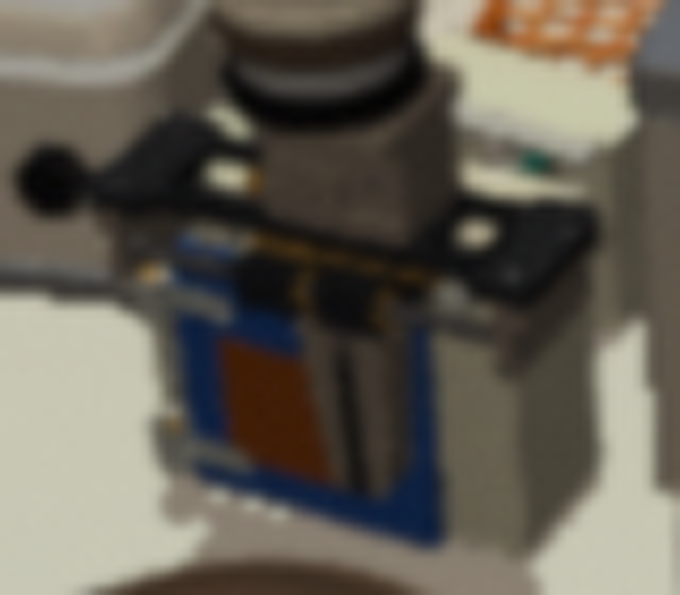

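The contact came at 26.9 mm out, and 27 mm was predicted for a shut door. I'll confirm with one more gentle press, then back off and look.

```bash
python3 - <<'E'
from swing import *
np.set_printoptions(precision=4,suppress=True)
n=np.radians(264.57);O=np.array([np.sin(n),-np.cos(n)])
bot.hold(.2); f0=observe()['ft_force']
p,r=pose(264.57,.113,.021)
h=bot.move_linear(p,rot=r,feed=.01,stop_force=5)
o=observe();print(h,o['t'],(o['eef_pos'][:2]-hinge)@O,(o['ft_force']-f0))
p,r=pose(264.57,.113,.08); bot.move_linear(p,feed=.06)
bot.move_linear([p[0],p[1],.20],feed=.2)
p=[.40,.21,.24]; bot.move_linear(p,rot=toolrot(np.radians(-5.43)+np.pi),feed=.25)
bot.hold(.2)
o=observe();print(o['t'],o['eef_pos'],o['q'])
s=snap('scene','fin_s'); snap('wrist','fin_w')
cv2.imwrite('pics/c13.png',cv2.resize(s['image'][165:235,170:250,::-1],(680,595),interpolation=cv2.INTER_CUBIC))
E
```

```text
True 38.275 0.026822445286493274 [-0.2743 -0.8203  0.6752]
40.5833 [0.3993 0.2098 0.2382] [ 0.2148 -0.1752  1.9193  0.      1.4007 -1.2612]
```

View pics/c13.png

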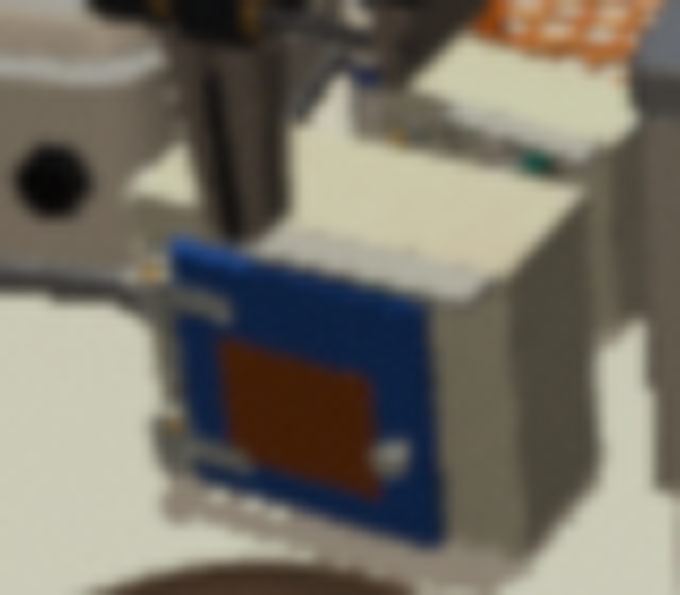

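View pics/fin_w.png

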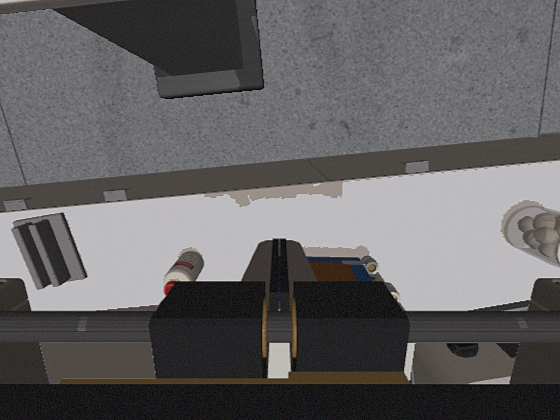

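The scene shows the door shut under the lip, with both arms on the hinge and the knob proud. One last check of the angle and seating from above, and that the other objects are where they were.

```bash
python3 - <<'E'
from swing import *
np.set_printoptions(precision=2,suppress=True)
s=load('fin_s')
for th in (256,260,264.57,268):
    t=np.radians(th);X=np.array([np.cos(t),np.sin(t)]);Ot=np.array([np.sin(t),-np.cos(t)])
    print(th,'knob',proj(s,[*(hinge+.113*X+.017*Ot),.063]),'freebot',proj(s,[*(hinge+.125*X+.005*Ot),.013]),'hingebot',proj(s,[*(hinge+.011*X+.005*Ot),.013]))
im=s['image'];hsv=cv2.cvtColor(im,cv2.COLOR_RGB2HSV)
m=cv2.inRange(hsv,(105,150,30),(125,255,255))[180:240,185:230]; ys,xs=np.where(m); i=np.argmax(xs+ys); j=np.argmax(ys-1.5*xs)
print('seen free bottom',xs[i]+185,ys[i]+180)
bot.goto([.545,.285,.26],toolrot(np.pi-np.radians(5.4))); bot.hold(.2)
snap('wrist','fin2'); snap('top','fin_t')
w=load('fin2')
for th in (256,260,264.57): 
    t=np.radians(th);X=np.array([np.cos(t),np.sin(t)]);Ot=np.array([np.sin(t),-np.cos(t)])
    print(th,'knob end',proj(w,[*(hinge+.113*X+.017*Ot),.063]),'ring',proj(w,[*hinge,.114]))
cv2.imwrite('pics/c14.png',cv2.resize(w['image'][130:255,125:345,::-1],(792,450),interpolation=cv2.INTER_CUBIC))
print(observe()['t'])
E
```

```text
256 knob [211.16 220.06] freebot [217.64 231.21] hingebot [191.87 220.9 ]
260 knob [212.88 218.93] freebot [219.25 229.85] hingebot [192.09 220.81]
264.57 knob [214.69 217.57] freebot [220.89 228.25] hingebot [192.33 220.7 ]
268 knob [215.92 216.52] freebot [221.98 227.03] hingebot [192.5  220.62]
seen free bottom 220 227
256 knob end [212.63 132.55] ring [311.45 166.83]
260 knob end [211.22 139.44] ring [311.45 166.83]
264.57 knob end [210.22 147.35] ring [311.45 166.83]
41.6833
```

View pics/c14.png

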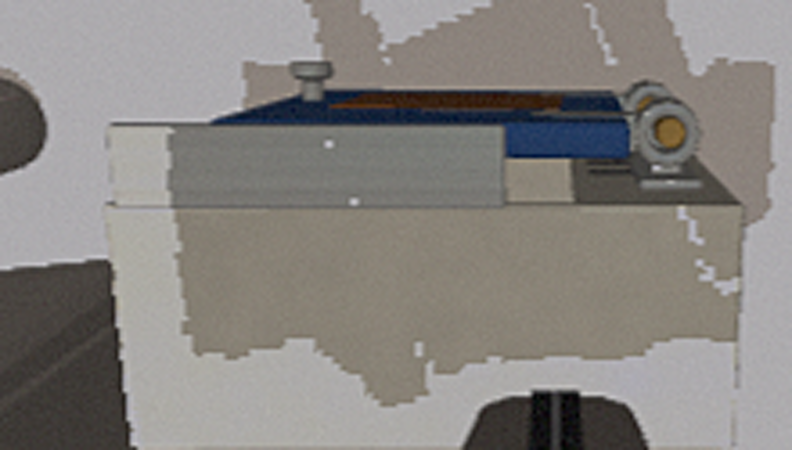

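View pics/fin_t.png

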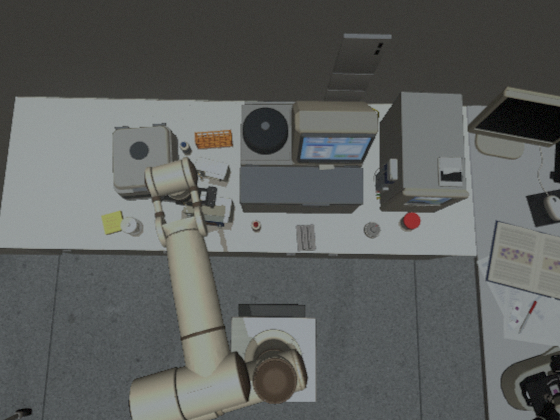

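The knob end is at (211.5,148) against (210.2,147.4) predicted for fully shut. The door's face is parallel to the lip and the ring is on its pin. The jar, timer, pink bottle and red cup are unmoved in the top view, and the arm is clear, so I'm handing in.

```bash
python3 - <<'E'
from station import *
print(observe()['t'], observe()['ft_force']); print(sign_off())
E
```

```text
41.6833 [0.35841792 0.58628001 0.38811608]
the job is handed in; nothing more can be done
None
```

The blue door is back on the larger cabinet, fully home on both pins and shut. I handed the job in at 41.7 s of the 72 s allowed; no verdict was reported.

**Hanging:** I took the door from its stand and brought it in level at right angles to the cabinet front. I lined the upper bore up over its pin with the wrist camera, then lowered the door. It came to rest on a light contact of about 8 N at tool height 114.7 mm, against 115 mm predicted for fully home. Only then did I let go and check that it hung open on its own.

**Closing:** I pushed it shut by the knob with closed fingers. Logged forces stayed under 2 N during the swing. Contact with the stops came 26.9 mm out, against 27 mm predicted, and a second light press repeated at 26.8 mm.

**Last checks:**
- **Shut:** the knob and the free lower corner were within about 1.5 px of where a fully shut door should put them.
- **Seated:** the upper ring was still on its pin after closing. I did not see the lower socket's seating directly; I judged it from the seated height.
- **Surroundings:** the jar, timer, bottle and cup looked unmoved in the top view, and the arm was clear of everything.

**What did not go to plan:**
- My first approach to the knob would have run joint 6 out of range, so I backed off and came in with the wrist half a turn round.
- The cabinet's front edge measured about 166 mm instead of 170. The pin still came out at the right depth (-51.3 mm against -51), so I went by that.

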